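# Slide the tall syrup bottle back into the wire rack

## Robot

A 7-joint arm with a two-finger parallel gripper is mounted at the origin on the work surface. World frame = base frame: x ahead of the robot, y to its left, z up, the work surface at z = 0. Lengths are in m, angles in degrees, forces in N, time in s.
With the tool pointing down it reaches from about 0.4 to 0.875 m from the base axis. Payload 6.5 kg.
Tool frame: the origin (TCP) lies at the very end of the fingers, on their centre line; the grasp point (between the pads) lies 19 mm behind it (bot.grip_depth is the distance from the TCP to the grasp point, in m); z points along the fingers, y is the line along which they close (so a half turn about z gives the same grasp; the last joint's range is limited). The gripper opens to 85 mm and grips with 20 to 120 N. Pads are 22 mm wide; open, the fingers measure 114 mm over their backs; the gripper's body (76 mm by 85 mm) begins 54 mm behind the grasp point. The pads swing forward as they close: fully open they stand 13 mm farther back than shut.
Start: joints at [70.462, 30.733, -0.252, 88.115, 0.149, 61.152, -4.079], TCP at [0.176, -0.626, 0.231] pointing down, gripper open.
Joint ranges: [-154.64, 154.64], [-21.42, 123.67], [-72.66, 72.17], [13.99, 137.28], [-74.86, 254.86], [10.95, 109.41], [-158.01, 158.01]. Speed limits (degrees/s): [136.94, 136.94, 180, 180, 180, 180, 180].

## Interface

Orientations are given as [roll, pitch, yaw] about the fixed x, y, z axes, in that order (R = Rz(yaw) Ry(pitch) Rx(roll)).
In Python, from station import telemetry, cams, job, bot gives the robot as it stands.
- The arm moves only by the shell command python3 -m inch 'ROWS' [FORCE]. ROWS is a JSON object of lists of equal length, an entry for each row: "hand": the opening, from 0 (shut) to 1 (fully open); "offset": the shift along the world's x, y, z in cm, a list of three; "twist": the turn, a rotation vector about the world's x, y, z in degrees, a list of three. A call has 1 to 10 rows; each row shifts and turns the commanded pose from where the row before left it; what a row does not reach is not made up. A row lasts 1/10 s, in which the tool goes at most 50 mm and 8.59 degrees, less where a joint would pass 70% of its speed; a pose out of reach is approached as far as the arm can. A call with a gripper value outside its range is refused whole. The fingers move at their own pace and stop on an object; FORCE is the grip in N (left out, the last holds). Time passes only in rows, so rows that do not move let the fingers close. It gives the time, the measured TCP pose, the force, the opening and the grip force at its end, in the units of the state.
- telemetry.sense(): the state, without advancing time (a new reading comes with each control period).
- cams.grab_frame(name): name is "side" or "top" or "wrist"; returns the picture (480x640x3 uint8, red, green, blue); there is no depth.
- cams.camera_model(name): a dict with "intrinsics" (3x3 intrinsics, pixels), "origin" and "rotation" of the camera in the world. Camera axes: x right, y up, looking along -z (the intrinsics and any distortion apply to the point x, -y, -z); pixel columns grow to the right and rows downward; lengths in m; the calibration is good to about 2 mm. The wrist camera is an equidistant fisheye: a pixel r from the principal point sees the ray r / f radians off the axis. A picture is of the moment at which its call begins: read the wrist's pose just before it. camera_model takes no time and is no camera call; for the wrist camera it gives the pose at the moment of the call.
- job.sign_off(): hands the job in; it is judged then, once.
The state is a dict: "time_s": time; "joint_positions": joint angles; "qvel": joint speeds; "joint_efforts": joint torques, N m; "tcp_pos": TCP position; "tool_rot": TCP orientation; "wrist_force": force on the tool from outside, world axes, zero at the start; "wrist_torque": the same for the moment, N m; "finger_gap": opening from 0.0 (shut) to 1.0 (fully open); "grip_force": force on a finger pad.
Only numpy, scipy, OpenCV 4.12 (cv2) and the standard library are available. Lean on these libraries where they do the work, as an engineer would, in place of code of your own. Each camera call takes 0.05 s, during which the arm holds its last target. There are 200 camera calls.

## Task

One tall syrup bottle has been left out on the pastry bench: push it across the bench into the empty bay of the wire bottle rack until it stands upright against the rack's back rail. It is tall and tips easily, so slide it gently with the fingertips low on its body, in its bottom third; do not grip it or lift it off the bench. Leave the bottles and vessels round it where they are.

Things in the scene. Friction and masses are not known exactly. Their poses are not given: they have to be found in the camera images.
- bottle: Tall round syrup bottle left out on the bench, 62 mm diameter, 270 mm tall, brown glass, paper label, steel pourer, 0.5 to 0.9 kg, loose. Origin: centre of its underside, z up its axis (yaw means nothing). Straight-sided up to 165 mm. Slides with friction 0.5 to 0.7; pushed above about 40 mm it may tip. This body is its bottom third (0 to 90 mm); the rest is bottle_top.
- bottle_top: The upper two thirds of the same bottle, rigidly one with it, from 90 to 270 mm above its underside: rest of the cylinder, shoulder, neck and pourer. Origin: on the bottle's axis, 90 mm above its underside. The robot is not to push on it.
- rack: Low rack of 6 mm steel rod bolted to the bench at the left, open in front and below (bottles stand on the bench): 3 bays, centre lines at y = -90, 0, +90 mm, 84 mm clear between dividers, 103 mm high. Origin: on the bench, mid rack, in the plane of the front of the back rails (35 and 100 mm high). x points from the open front to the back (the way to push in), y along the rack, z up. Dividers reach forward to x = -66 mm.
- place: Flat round brown card drip mat, 76 mm in diameter and 0.5 mm thick (it does not hinder sliding), lying in the rack's one empty bay. Origin: its centre, on the bay's centre line, 34 mm in front of the back rails.
- flask: Short brown glass bottle with a black cap, 60 mm in diameter, 173 mm tall, loose, standing in one of the rack's bays; not to be disturbed. Origin: centre of its underside.
- shaker: Aluminium sugar shaker with a domed steel top, 68 mm in diameter, 139 mm tall, loose, standing in one of the rack's bays; not to be disturbed. Origin: centre of its underside.
- utensils: Rectangular steel pan, 108 (its x) by 160 (its y) by 150 mm tall with a rim 8 mm wider all round, holding spatulas and a whisk up to 275 mm high, loose, behind the rack; not to be disturbed. Origin: centre of its underside.
- jug: Steel measuring mug, 84 mm in diameter, 95 mm tall, its handle reaching 79 mm out along its own y, loose, behind the rack; not to be disturbed. Origin: centre of its underside.
- sheetpan: Aluminium half sheet pan of macaron shells lying fixed on the bench at the right, 450 (its x) by 316 (its y) by 22 mm high. Origin: centre of its underside.

How it is judged (in metres and radians):
At the end, for the whole second after the job is handed in: The bottle stands at rest, upright (within 3 degrees) on the bench in the bay that was empty (its axis within 20 mm of the drip mat's centre) with no more than 10 mm between it and the back rails, and the things round it are within 12 mm of where they stood (x of bottle in the frame of rack above -0.041 m and horizontal distance between bottle and place below 0.02 m and angle between bottle's own z axis and vertical below 0.05 rad and height (world z) of bottle below 0.004 m and linear speed of bottle below 0.02 m/s and distance of each of flask, shaker, utensils, jug from where it was at the start of the episode below 0.012 m); the robot touches nothing.
It fails at once if the bottle is tipped by more than 10 degrees (angle between bottle's own z axis and vertical above 0.175 rad).
It fails at once if the bottle is lifted off the bench (more than 8 mm) (height (world z) of bottle above 0.008 m).
It fails at once if the robot pushes on the bottle above its bottom third (more than 1.5 N) (contact force between any of the fingers, the arm and bottle_top above 1.5 N).
It fails at once if the bottle is gripped or shoved hard (robot's force on it over 35 N) (contact force between any of the fingers, the arm and bottle above 35 N).
It fails at once if one of the things round it (flask, shaker, utensil pan, jug) is moved by more than 12 mm (distance of any of flask, shaker, utensils, jug from where it was at the start of the episode above 0.012 m).
It also fails if it takes over 51 s, if anything falls off the work surface, if the arm or the gripper's body presses on something with over 40 N, if the wrist force passes 120 N, or if a joint passes its speed limit or range.

## Working session

There is one attempt and no reset: what is moved stays moved. The work goes in short steps, Python scripts to look and compute and a shell command to move; the robot and the scene stay as the last step left them, time stands still between calls to the robot, and variables do not carry over. Pictures are saved under pics/ and viewed, at most 11 in all, crops included, and the job is handed in when it is done.

```bash
mkdir -p pics
python3 - <<'E'
from station import telemetry, cams
import cv2, numpy as np
np.set_printoptions(precision=4,suppress=True)
for n in ("top","side"):
    cv2.imwrite(f"pics/{n}0.png",cams.grab_frame(n)[:,:,::-1])
    m=cams.camera_model(n); print(n,{k:np.array(v) if not isinstance(v,str) else v for k,v in m.items()})
s=telemetry.sense(); print(s["time_s"],s["tcp_pos"],s["tool_rot"],s["finger_gap"])
E
```

```text
top {'intrinsics': array([[439.4617,   0.    , 321.0094],
       [  0.    , 439.4617, 235.8125],
       [  0.    ,   0.    ,   1.    ]]), 'origin': array([ 0.4836, -0.0813,  1.2492]), 'rotation': array([  3.7581,  -1.5744, -89.6164])}
side {'intrinsics': array([[441.3713,   0.    , 324.3032],
       [  0.    , 441.3713, 238.4943],
       [  0.    ,   0.    ,   1.    ]]), 'origin': array([0.1653, 0.7024, 0.9698]), 'rotation': array([  44.9037,   -0.2281, -153.9253])}
0.1 [ 0.1762 -0.6251  0.2305] [-179.9113    0.0057   15.7484] 0.9989314634285874
```

View pics/top0.png

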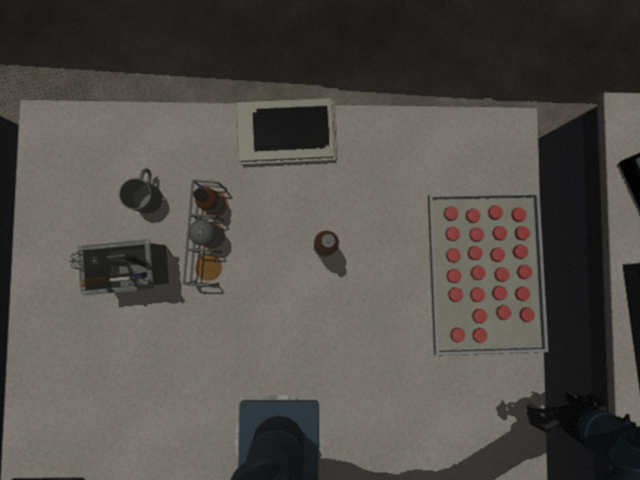

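View pics/side0.png

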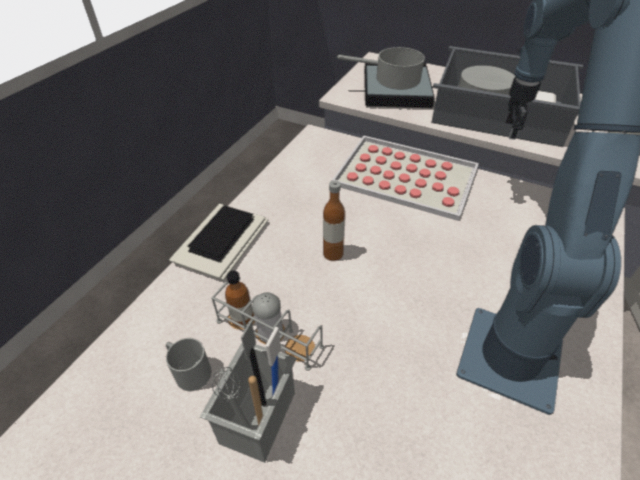

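The top view shows the bottle at about (326,243) and the rack at x≈185–230 px. The flask is at (207,198), the shaker at (204,232) and the drip mat at (209,267), in the bay nearest the robot. The side view shows the bottle base near (333,255) and the mat at (301,345). I'll enlarge both to measure.

```bash
python3 - <<'E'
import cv2, numpy as np
t=cv2.imread("pics/top0.png"); s=cv2.imread("pics/side0.png")
a=cv2.resize(t[170:300,175:350],None,fx=4.5,fy=4.5,interpolation=cv2.INTER_CUBIC)
b=cv2.resize(s[175:375,200:360],None,fx=3,fy=3,interpolation=cv2.INTER_CUBIC)
cv2.imwrite("pics/tc.png",cv2.convertScaleAbs(a,alpha=1.6)); cv2.imwrite("pics/sc.png",b)
E
cat > h.py <<'E'
import numpy as np
from scipy.spatial.transform import Rotation as R
from station import cams
def ray(n,u,v):
    m=cams.camera_model(n);K=np.array(m["intrinsics"])
    d=np.linalg.solve(K,[u,v,1])*[1,-1,-1]
    return np.array(m["origin"]),R.from_euler("xyz",m["rotation"],degrees=True).as_matrix()@d
def at(n,u,v,z):
    o,d=ray(n,u,v); return o+d*(z-o[2])/d[2]
def proj(n,p):
    m=cams.camera_model(n);K=np.array(m["intrinsics"])
    c=R.from_euler("xyz",m["rotation"],degrees=True).as_matrix().T@(np.atleast_2d(p)-m["origin"]).T
    q=K@(c*np.array([[1],[-1],[-1]])); return (q[:2]/q[2]).T
E
```

```text
(no output)
```

View pics/tc.png

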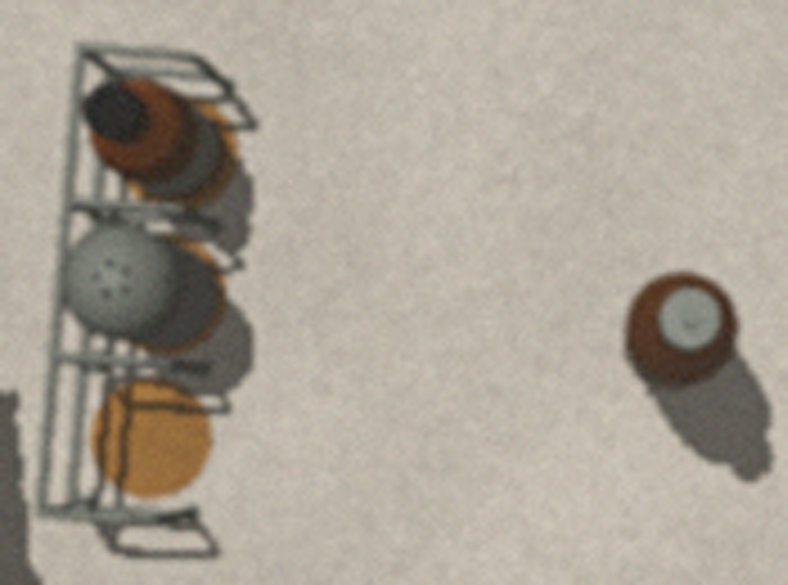

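View pics/sc.png

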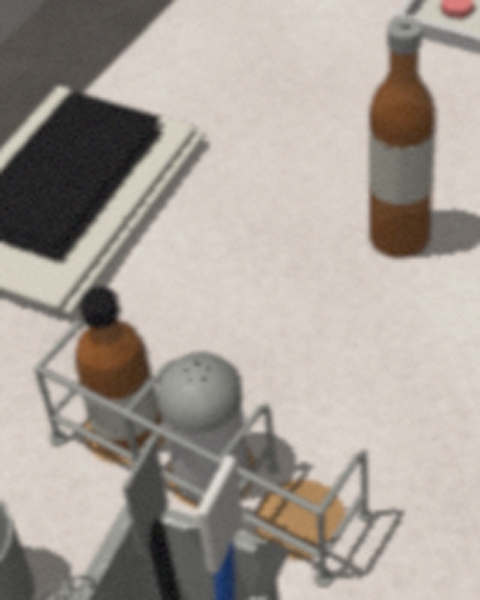

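The top crop shows the pourer top at (690,318), the mat circle spanning 92–212 × 380–498, and the back top rail running from (80,46) to (42,514). The side crop shows the bottle's lower body between x=369 and 432, with its lowest point at (400,254).

Run:
```python
from h import *
np.set_printoptions(precision=4,suppress=True)
T=lambda u,v,z: at("top",175+(u+.5)/4.5-.5,170+(v+.5)/4.5-.5,z)
S=lambda u,v,z: at("side",200+(u+.5)/3-.5,175+(v+.5)/3-.5,z)
print("pourer top",T(690,318,.27)," side",S(405,25,.27))
e=S(400,254,0); o=ray("side",0,0)[0]; d=(e-o)[:2]; d/=np.linalg.norm(d)
b=e[:2]+d*.031; print("base from side",b)
w=[T(627,320,.165),T(736,325,.165)]; print("width chk",w)
mat=T(152,439,.0005); print("mat",mat,"diam",np.linalg.norm(T(92,439,0)-T(212,439,0)),np.linalg.norm(T(152,380,0)-T(152,498,0)), "side", S(309,512,.0005))
a,c=T(80,46,.1),T(42,514,.1); print("rail",a,c,np.linalg.norm(a-c))
u=(c-a)[:2];u/=np.linalg.norm(u); print("rail yaw dir",u)
px=np.array([u[1],-u[0]])
px=-px if px[1]<0 else px
print("push dir",px,np.degrees(np.arctan2(px[1],px[0])),"mat->rail",(a[:2]-mat[:2])@px)
for P in (T(690,318,.27)[:2],b): 
    r=P-mat[:2]; lat=np.array([-px[1],px[0]]); print("bottle rel mat: along",r@px,"lat",r@lat,"goal dir",np.degrees(np.arctan2(*(-r)[::-1])),np.linalg.norm(r))
# reprojected check: bottle outline circle z=.165/0
```

```text
pourer top [ 0.5382 -0.1233  0.27  ]  side [ 0.5338 -0.1172  0.27  ]
base from side [ 0.538  -0.1289]
width chk [array([ 0.5427, -0.0932,  0.165 ]), array([ 0.5405, -0.1531,  0.165 ])]
mat [0.4747 0.2016 0.0005] diam 0.07461712586989516 0.07368569635908762 side [0.4694 0.1953 0.0005]
rail [0.7036 0.2261 0.1   ] [0.4321 0.2407 0.1   ] 0.2718585557143407
rail yaw dir [-0.9985  0.0539]
push dir [0.0539 0.9985] 86.91166057877423 mat->rail 0.03678055852497786
bottle rel mat: along -0.3209884945877204 lat -0.08095612834242229 goal dir 101.06695340547493 0.3310400404390468
bottle rel mat: along -0.3265382981708708 lat -0.08098392404230101 goal dir 100.84040354536515 0.33643075977921183
```

```bash
python3 -m inch '{"hand":[0.3,0.3,0.3,0.3,0.3,0.3,0.3,0.3,0.3,0.3],"offset":[[2,2,0],[2,2,0],[2,2,0],[2,2,0],[2,2,0],[2,2,0],[2,2,0],[2,2,0],[2,2,0],[2,2,0]],"twist":[[0,0,4.6],[0,0,4.6],[0,0,4.6],[0,0,4.6],[0,0,4.6],[0,0,4.6],[0,0,4.6],[0,0,4.6],[0,0,4.6],[0,0,4.6]]}' 20
python3 -m inch '{"hand":[0.3,0.3,0.3,0.3,0.3,0.3,0.3,0.3,0.3,0.3],"offset":[[2,2,0],[2,2,0],[2,2,0],[2,2,0],[2,2,0],[2,2,0],[2,2,0],[2,2,0],[2,1.5,0],[1.5,1,0]],"twist":[[0,0,4.6],[0,0,4.6],[0,0,4.6],[0,0,4.6],[0,0,4.6],[0,0,4.6],[0,0,4.6],[0,0,4.6],[0,0,4.6],[0,0,4.6]]}'
python3 -m inch '{"hand":[0.3,0.3,0.3,0.3,0.3,0.3,0.3],"offset":[[0,0,0],[0,0,0],[0,0,0],[0,0,0],[0,0,0],[0,0,0],[0,0,0]],"twist":[[7.6,2.5,0],[7.6,2.5,0],[7.6,2.5,0],[7.6,2.5,0],[7.6,2.5,0],[0,0,0],[0,0,0]]}'
python3 -c "
from station import telemetry as t
s=t.sense();print(s['joint_positions'],s['tcp_pos'],s['tool_rot'],s['finger_gap'])
from scipy.spatial.transform import Rotation as R
print(R.from_euler('xyz',s['tool_rot'],degrees=True).as_matrix().round(3))"
```

```text
time_s: 1.1
tcp_pos: [0.378, -0.4239, 0.2313]
tool_rot: [180.0, 0.0, 62.1]
wrist_force: [0.1, -0.6, -0.1]
finger_gap: 0.302
grip_force: 0.0
time_s: 2.1
tcp_pos: [0.5732, -0.2375, 0.2313]
tool_rot: [179.9, -0.0, 108.2]
wrist_force: [-0.1, -0.5, 0.2]
finger_gap: 0.3
grip_force: 0.0
time_s: 2.8
tcp_pos: [0.5717, -0.2398, 0.2303]
tool_rot: [-179.6, -40.0, 107.7]
wrist_force: [1.1, 1.6, 0.2]
finger_gap: 0.302
grip_force: 0.0
[ 48.04004254  52.16497858 -32.57009717  66.2778203   -4.95072674
  93.4540583   39.14764235] [ 0.57172091 -0.23982564  0.23032156] [-179.62886388  -39.979247    107.6813104 ] 0.3021779592676952
[[-0.233  0.951 -0.201]
 [ 0.73   0.308  0.61 ]
 [ 0.643 -0.005 -0.766]]
```

```bash
python3 -m inch '{"hand":[0.3,0.3,0.3,0.3,0.3,0.3,0.3,0.3,0.3,0.3],"offset":[[0.3,0,-2.5],[0,0,-2.5],[0,0,-2.5],[0,0,-2.5],[0,0,-2.5],[0,0,-2.5],[0,0,-2.5],[0,0,-2],[0,0,-1],[0,0,0]],"twist":[[0,0,0],[0,0,0],[0,0,0],[0,0,0],[0,0,0],[0,0,0],[0,0,0],[0,0,0],[0,0,0],[0,0,0]]}'
python3 - <<'E'
from station import cams
import cv2,numpy as np
a=cams.grab_frame("top")[180:330,230:430,::-1]; b=cams.grab_frame("side")[120:270,270:470,::-1]
cv2.imwrite("pics/c1.png",cv2.convertScaleAbs(cv2.resize(np.hstack([a,b]),None,fx=2,fy=2,interpolation=cv2.INTER_CUBIC),alpha=1.3))
E
```

```text
time_s: 3.8
tcp_pos: [0.574, -0.2399, 0.0256]
tool_rot: [-179.6, -40.0, 107.6]
wrist_force: [-0.2, 0.6, 1.1]
finger_gap: 0.298
grip_force: 0.0
```

View pics/c1.png

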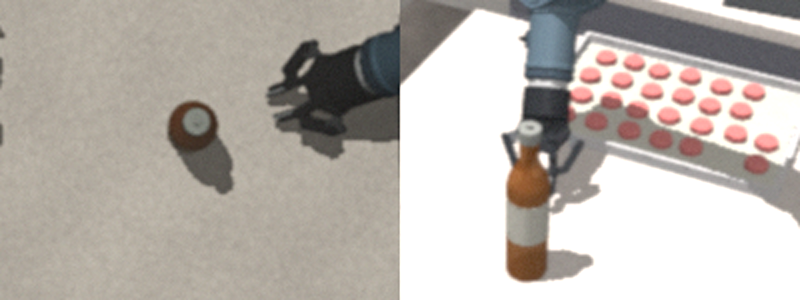

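The top crop shows the fingers at (270,85–115) pointing at the bottle at (192,125), so the line-up is good. Next I'll approach and make contact slowly.

```bash
python3 -m inch '{"hand":[0.3,0.3,0.3,0.3,0.3,0.3,0.3,0.3,0.3,0.3],"offset":[[-0.3,0.95,-0.4],[-0.3,0.95,0],[-0.3,0.95,0],[-0.3,0.95,0],[-0.3,0.95,0],[-0.3,0.95,0],[-0.15,0.5,0],[-0.05,0.2,0],[-0.05,0.2,0],[-0.05,0.2,0]],"twist":[[0,0,0],[0,0,0],[0,0,0],[0,0,0],[0,0,0],[0,0,0],[0,0,0],[0,0,0],[0,0,0],[0,0,0]]}'
python3 -m inch '{"hand":[0.3,0.3,0.3,0.3,0.3,0.3,0.3,0.3,0.3,0.3],"offset":[[-0.06,0.2,0],[-0.06,0.2,0],[-0.06,0.2,0],[-0.06,0.2,0],[-0.06,0.2,0],[-0.06,0.2,0],[-0.06,0.2,0],[-0.06,0.2,0],[-0.06,0.2,0],[-0.06,0.2,0]],"twist":[[0,0,0],[0,0,0],[0,0,0],[0,0,0],[0,0,0],[0,0,0],[0,0,0],[0,0,0],[0,0,0],[0,0,0]]}'
python3 - <<'E'
from station import cams
import cv2,numpy as np
a=cams.grab_frame("top")[180:330,230:430,::-1]; b=cams.grab_frame("side")[120:270,270:470,::-1]
cv2.imwrite("pics/c2.png",cv2.convertScaleAbs(cv2.resize(np.hstack([a,b]),None,fx=2,fy=2,interpolation=cv2.INTER_CUBIC),alpha=1.3))
E
```

```text
time_s: 4.9
tcp_pos: [0.5535, -0.1729, 0.0222]
tool_rot: [-179.6, -40.0, 107.6]
wrist_force: [-0.2, 0.1, -1.1]
finger_gap: 0.295
grip_force: 0.0
time_s: 5.9
tcp_pos: [0.548, -0.1544, 0.0222]
tool_rot: [-179.7, -39.8, 107.5]
wrist_force: [2.0, -6.0, 1.7]
finger_gap: 0.302
grip_force: 2.2
```

View pics/c2.png

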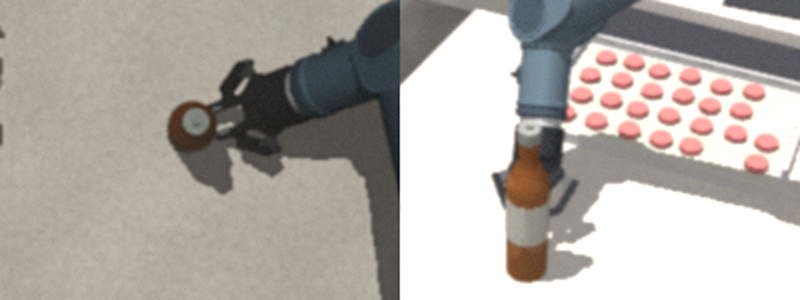

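Contact is made: the bottle sits between both fingertips and the force is about 6 N. I'll keep pushing.

```bash
python3 -m inch '{"hand":[0.3,0.3,0.3,0.3,0.3,0.3,0.3,0.3,0.3,0.3],"offset":[[-0.09,0.28,0],[-0.09,0.28,0],[-0.09,0.28,0],[-0.09,0.28,0],[-0.09,0.28,0],[-0.09,0.28,0],[-0.09,0.28,0],[-0.09,0.28,0],[-0.09,0.28,0],[-0.09,0.28,0]],"twist":[[0,0,0],[0,0,0],[0,0,0],[0,0,0],[0,0,0],[0,0,0],[0,0,0],[0,0,0],[0,0,0],[0,0,0]]}'
python3 -m inch '{"hand":[0.3,0.3,0.3,0.3,0.3,0.3,0.3,0.3,0.3,0.3],"offset":[[-0.09,0.28,0],[-0.09,0.28,0],[-0.09,0.28,0],[-0.09,0.28,0],[-0.09,0.28,0],[-0.09,0.28,0],[-0.09,0.28,0],[-0.09,0.28,0],[-0.09,0.28,0],[-0.09,0.28,0]],"twist":[[0,0,0],[0,0,0],[0,0,0],[0,0,0],[0,0,0],[0,0,0],[0,0,0],[0,0,0],[0,0,0],[0,0,0]]}'
python3 - <<'E'
from station import cams
import cv2,numpy as np
a=cams.grab_frame("top")[180:330,200:400,::-1]; b=cams.grab_frame("side")[140:290,230:430,::-1]
cv2.imwrite("pics/c3.png",cv2.convertScaleAbs(cv2.resize(np.hstack([a,b]),None,fx=2,fy=2,interpolation=cv2.INTER_CUBIC),alpha=1.3))
E
```

```text
time_s: 7.0
tcp_pos: [0.539, -0.1258, 0.0222]
tool_rot: [-179.7, -39.9, 107.6]
wrist_force: [2.1, -3.9, 1.0]
finger_gap: 0.3
grip_force: 2.2
time_s: 8.0
tcp_pos: [0.53, -0.0978, 0.0222]
tool_rot: [-179.7, -39.9, 107.6]
wrist_force: [1.7, -5.0, 0.2]
finger_gap: 0.294
grip_force: 2.2
```

View pics/c3.png

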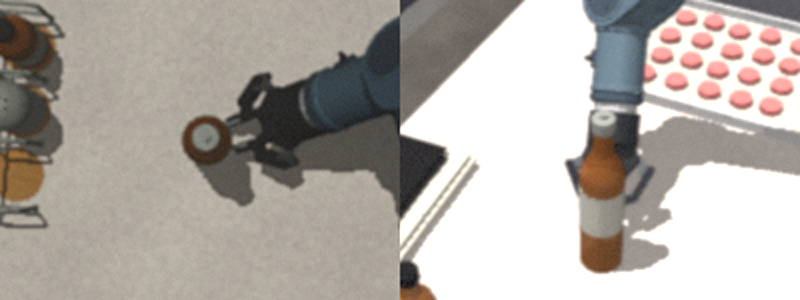

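The bottle is upright and still centred between the fingers. The pourer is at top-crop (205,137), which is full-frame (302.2,248.2), and its base in the side crop is around (602,270).

Run:
```python
from h import *
np.set_printoptions(precision=4,suppress=True)
print(at("top",302.2,248.2,.27)); e=at("side",230+602/2,140+270/2,0);d=(e-ray("side",0,0)[0])[:2];print(e[:2]+.031*d/np.linalg.norm(d))
```

```text
[ 0.5201 -0.066   0.27  ]
[-0.0161 -0.3281]
```

The estimate is consistent: the bottle axis is 33.5 mm ahead of the TCP along the push line. I have to go on another 148 mm at 108°, follow a 4 cm arc round to 87°, then push straight in.

```bash
python3 -m inch '{"hand":[0.3,0.3,0.3,0.3,0.3,0.3,0.3,0.3,0.3,0.3],"offset":[[-0.09,0.28,0],[-0.09,0.28,0],[-0.09,0.28,0],[-0.09,0.28,0],[-0.09,0.28,0],[-0.09,0.28,0],[-0.09,0.28,0],[-0.09,0.28,0],[-0.09,0.28,0],[-0.09,0.28,0]],"twist":[[0,0,0],[0,0,0],[0,0,0],[0,0,0],[0,0,0],[0,0,0],[0,0,0],[0,0,0],[0,0,0],[0,0,0]]}'
python3 -m inch '{"hand":[0.3,0.3,0.3,0.3,0.3,0.3,0.3,0.3,0.3,0.3],"offset":[[-0.09,0.28,0],[-0.09,0.28,0],[-0.09,0.28,0],[-0.09,0.28,0],[-0.09,0.28,0],[-0.09,0.28,0],[-0.09,0.28,0],[-0.09,0.28,0],[-0.09,0.28,0],[-0.09,0.28,0]],"twist":[[0,0,0],[0,0,0],[0,0,0],[0,0,0],[0,0,0],[0,0,0],[0,0,0],[0,0,0],[0,0,0],[0,0,0]]}'
python3 -m inch '{"hand":[0.3,0.3,0.3,0.3,0.3,0.3,0.3,0.3,0.3,0.3],"offset":[[-0.09,0.28,0],[-0.09,0.28,0],[-0.09,0.28,0],[-0.09,0.28,0],[-0.09,0.28,0],[-0.09,0.28,0],[-0.09,0.28,0],[-0.09,0.28,0],[-0.09,0.28,0],[-0.09,0.28,0]],"twist":[[0,0,0],[0,0,0],[0,0,0],[0,0,0],[0,0,0],[0,0,0],[0,0,0],[0,0,0],[0,0,0],[0,0,0]]}'
python3 -m inch '{"hand":[0.3,0.3,0.3,0.3,0.3,0.3,0.3,0.3,0.3,0.3],"offset":[[-0.09,0.28,0],[-0.09,0.28,0],[-0.09,0.28,0],[-0.09,0.28,0],[-0.09,0.28,0],[-0.09,0.28,0],[-0.09,0.28,0],[-0.09,0.28,0],[-0.09,0.28,0],[-0.09,0.28,0]],"twist":[[0,0,0],[0,0,0],[0,0,0],[0,0,0],[0,0,0],[0,0,0],[0,0,0],[0,0,0],[0,0,0],[0,0,0]]}'
python3 - <<'E'
from station import cams,telemetry
import cv2,numpy as np
print(telemetry.sense()["joint_positions"])
a=cams.grab_frame("top")[180:330,170:370,::-1]; b=cams.grab_frame("side")[190:390,200:400,::-1]
cv2.imwrite("pics/c4.png",cv2.convertScaleAbs(np.hstack([cv2.resize(a,(400,300),interpolation=2),cv2.resize(b,(300,300),interpolation=2)]),alpha=1.3))
E
```

```text
time_s: 9.1
tcp_pos: [0.5208, -0.0695, 0.0222]
tool_rot: [-179.6, -39.9, 107.6]
wrist_force: [1.6, -5.0, 1.1]
finger_gap: 0.295
grip_force: 2.2
time_s: 10.1
tcp_pos: [0.5119, -0.0415, 0.0222]
tool_rot: [-179.6, -39.9, 107.6]
wrist_force: [2.4, -4.1, 1.3]
finger_gap: 0.301
grip_force: 2.2
time_s: 11.1
tcp_pos: [0.5029, -0.0135, 0.0222]
tool_rot: [-179.6, -39.9, 107.6]
wrist_force: [1.0, -5.7, 1.0]
finger_gap: 0.296
grip_force: 2.2
time_s: 12.1
tcp_pos: [0.4939, 0.0146, 0.0222]
tool_rot: [-179.6, -39.9, 107.6]
wrist_force: [2.0, -5.7, 1.8]
finger_gap: 0.301
grip_force: 2.2
[ 40.195679    55.95514675 -36.09379322 101.16623019  -5.75627398
  51.17165078  34.25155783]
```

View pics/c4.png

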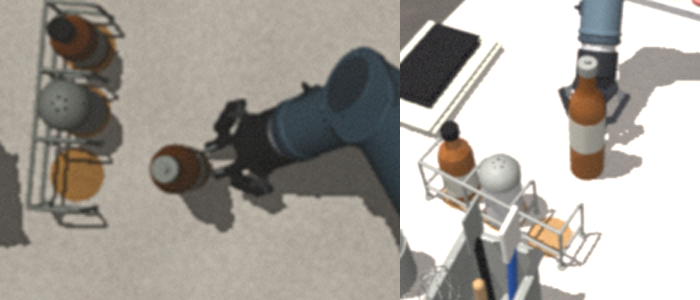

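The bottle is upright in both views, with the pourer at full-frame (253,264) and the bay mouth ahead to the left. Next come the last straight stretch and the arc.

```bash
python3 -c "
from h import *
print(at('top',253,264,.27))"
python3 -m inch '{"hand":[0.3,0.3,0.3,0.3,0.3,0.3,0.3,0.3,0.3,0.3],"offset":[[-0.09,0.28,0],[-0.09,0.28,0],[-0.09,0.28,0],[-0.09,0.28,0],[-0.09,0.28,0],[-0.09,0.28,0],[-0.09,0.28,0],[-0.09,0.28,0],[-0.09,0.28,0],[-0.09,0.28,0]],"twist":[[0,0,0],[0,0,0],[0,0,0],[0,0,0],[0,0,0],[0,0,0],[0,0,0],[0,0,0],[0,0,0],[0,0,0]]}'
python3 -m inch '{"hand":[0.3,0.3,0.3,0.3,0.3,0.3,0.3],"offset":[[-0.17,0.26,0],[-0.16,0.26,0],[-0.15,0.27,0],[-0.15,0.27,0],[-0.14,0.28,0],[-0.13,0.28,0],[-0.12,0.28,0]],"twist":[[0,0,-1.5],[0,0,-1.5],[0,0,-1.5],[0,0,-1.5],[0,0,-1.5],[0,0,-1.5],[0,0,-1.5]]}'
python3 -m inch '{"hand":[0.3,0.3,0.3,0.3,0.3,0.3,0.3],"offset":[[-0.12,0.28,0],[-0.11,0.28,0],[-0.1,0.29,0],[-0.1,0.29,0],[-0.09,0.3,0],[-0.08,0.3,0],[-0.07,0.3,0]],"twist":[[0,0,-1.5],[0,0,-1.5],[0,0,-1.5],[0,0,-1.5],[0,0,-1.5],[0,0,-1.5],[0,0,-1.5]]}'
python3 - <<'E'
from station import cams
import cv2,numpy as np
a=cams.grab_frame("top")[200:320,170:320,::-1]; b=cams.grab_frame("side")[210:380,220:390,::-1]
cv2.imwrite("pics/c5.png",cv2.convertScaleAbs(np.hstack([cv2.resize(a,(450,360),interpolation=2),cv2.resize(b,(340,340),interpolation=2)[:340].copy() if 0 else cv2.copyMakeBorder(cv2.resize(b,(340,340),interpolation=2),0,20,0,0,0)]),alpha=1.3))
E
```

```text
[0.48425791 0.04253136 0.27      ]
time_s: 13.2
tcp_pos: [0.4848, 0.0427, 0.0222]
tool_rot: [-179.6, -39.9, 107.6]
wrist_force: [1.2, -5.1, 1.2]
finger_gap: 0.3
grip_force: 2.3
time_s: 13.9
tcp_pos: [0.4737, 0.0627, 0.0223]
tool_rot: [-179.6, -40.0, 97.0]
wrist_force: [0.0, -3.9, -1.3]
finger_gap: 0.302
grip_force: 2.1
time_s: 14.6
tcp_pos: [0.4673, 0.0831, 0.0223]
tool_rot: [-179.6, -40.0, 86.5]
wrist_force: [-1.0, -4.2, -0.8]
finger_gap: 0.298
grip_force: 1.9
```

View pics/c5.png

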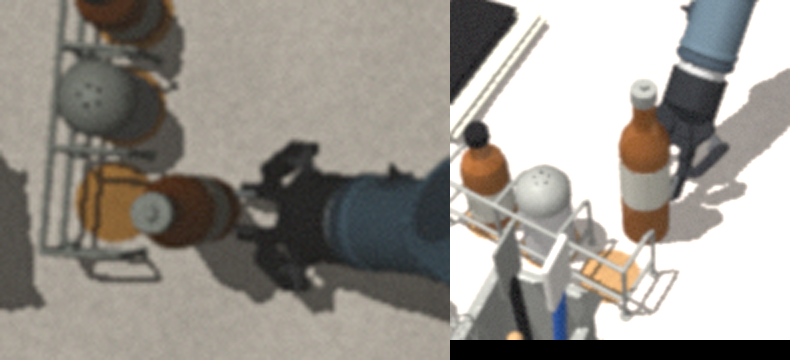

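The bottle is upright just before the bay mouth, with the pourer at full-frame (220.7,270.7) and the mat centre at about (208.3,267).

```bash
python3 -c "
from h import *
print(at('top',220.4,270.4,.27), at('top',208.2,267,0))
e=at('side',220+(645-450)/2,210+243/2,0);d=(e-ray('side',0,0)[0])[:2];print(e[:2]+.031*d/np.linalg.norm(d))"
```

```text
[0.46967039 0.11401361 0.27      ] [0.47516405 0.20222689 0.        ]
[0.46861307 0.11509885]
```

```bash
python3 -m inch '{"hand":[0.3,0.3,0.3,0.3,0.3,0.3,0.3,0.3,0.3,0.3],"offset":[[0.02,0.3,0],[0.02,0.3,0],[0.02,0.3,0],[0.02,0.3,0],[0.02,0.3,0],[0.02,0.3,0],[0.02,0.3,0],[0.02,0.3,0],[0.02,0.3,0],[0.02,0.3,0]],"twist":[[0,0,0],[0,0,0],[0,0,0],[0,0,0],[0,0,0],[0,0,0],[0,0,0],[0,0,0],[0,0,0],[0,0,0]]}'
python3 -m inch '{"hand":[0.3,0.3,0.3,0.3,0.3,0.3,0.3,0.3,0.3,0.3],"offset":[[0.02,0.3,0],[0.02,0.3,0],[0.02,0.3,0],[0.02,0.3,0],[0.02,0.3,0],[0.02,0.3,0],[0.02,0.3,0],[0.02,0.3,0],[0.02,0.3,0],[0.02,0.3,0]],"twist":[[0,0,0],[0,0,0],[0,0,0],[0,0,0],[0,0,0],[0,0,0],[0,0,0],[0,0,0],[0,0,0],[0,0,0]]}'
python3 -m inch '{"hand":[0.3,0.3,0.3,0.3,0.3,0.3,0.3,0.3,0.3,0.3],"offset":[[0.02,0.3,0],[0.02,0.3,0],[0.02,0.3,0],[0.01,0.3,0],[0.01,0.3,0],[0.01,0.2,0],[0,0.1,0],[0,0.1,0],[0,0,0],[0,0,0]],"twist":[[0,0,0],[0,0,0],[0,0,0],[0,0,0],[0,0,0],[0,0,0],[0,0,0],[0,0,0],[0,0,0],[0,0,0]]}'
```

```text
time_s: 15.7
tcp_pos: [0.4695, 0.113, 0.0223]
tool_rot: [-179.6, -40.0, 86.6]
wrist_force: [-0.4, -4.9, 0.9]
finger_gap: 0.304
grip_force: 2.2
time_s: 16.7
tcp_pos: [0.4715, 0.143, 0.0223]
tool_rot: [-179.6, -40.0, 86.6]
wrist_force: [-0.3, -3.5, -0.4]
finger_gap: 0.296
grip_force: 2.2
time_s: 17.7
tcp_pos: [0.4723, 0.1619, 0.0223]
tool_rot: [-179.6, -40.0, 86.6]
wrist_force: [-1.5, -2.5, 0.5]
finger_gap: 0.294
grip_force: 1.7
```

```bash
python3 -m inch '{"hand":[0.3,0.3,0.3,0.3,0.3],"offset":[[0.01,0.1,0],[0.01,0.1,0],[0,0.1,0],[0.01,0.1,0],[0,0.1,0]],"twist":[[0,0,0],[0,0,0],[0,0,0],[0,0,0],[0,0,0]]}'
python3 -m inch '{"hand":[0.3,0.3],"offset":[[0.01,0.1,0],[0,0,0]],"twist":[[0,0,0],[0,0,0]]}'
python3 -m inch '{"hand":[0.3,0.3],"offset":[[0.01,0.1,0],[0,0,0]],"twist":[[0,0,0],[0,0,0]]}'
```

```text
time_s: 18.2
tcp_pos: [0.4727, 0.1669, 0.0223]
tool_rot: [-179.6, -40.0, 86.6]
wrist_force: [-0.1, -4.1, 0.2]
finger_gap: 0.296
grip_force: 2.3
time_s: 18.4
tcp_pos: [0.4728, 0.168, 0.0223]
tool_rot: [-179.6, -40.0, 86.6]
wrist_force: [0.8, -3.6, 1.4]
finger_gap: 0.3
grip_force: 1.8
time_s: 18.6
tcp_pos: [0.4728, 0.1689, 0.0223]
tool_rot: [-179.6, -40.0, 86.6]
wrist_force: [0.8, -2.7, -0.2]
finger_gap: 0.301
grip_force: 1.9
```

Run:
```python
from station import cams
import cv2,numpy as np
a=cams.grab_frame("top")[200:320,170:320,::-1]; b=cams.grab_frame("side")[240:380,220:390,::-1]
cv2.imwrite("pics/c6.png",cv2.convertScaleAbs(np.vstack([cv2.resize(a,(600,480),interpolation=2)[60:330],cv2.resize(b,(600,494),interpolation=2)[:320]]),alpha=1.3))
```

```text
(no output)
```

View pics/c6.png

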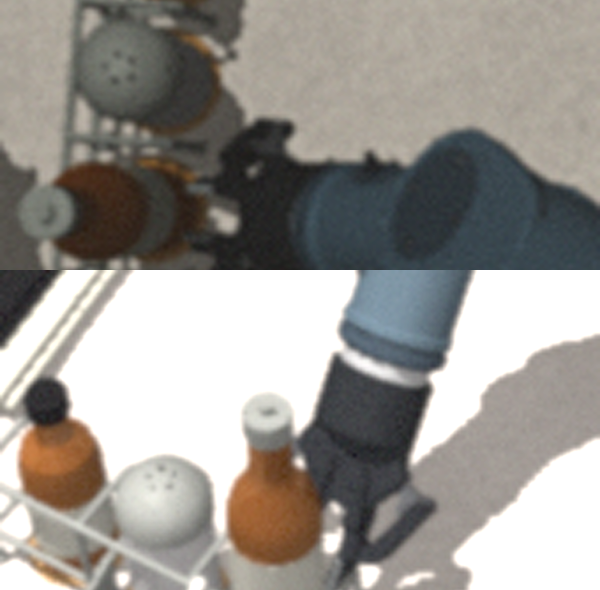

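The bottle is in the bay and upright, with its pourer at crop (47,211), and the fingers are clear of the dividers. I'll continue in 1 mm steps until the force rises at the rail.

```bash
python3 -m inch '{"hand":[0.3,0.3],"offset":[[0,0.1,0],[0,0,0]],"twist":[[0,0,0],[0,0,0]]}' | grep -E "tcp|force"
python3 -m inch '{"hand":[0.3,0.3],"offset":[[0,0.1,0],[0,0,0]],"twist":[[0,0,0],[0,0,0]]}' | grep -E "tcp|force"
python3 -c "
from h import *
print(at('top',170+47/4,200+(211+60)/4,.27))"
```

```text
tcp_pos: [0.4729, 0.1699, 0.0223]
wrist_force: [1.1, -3.2, -0.2]
grip_force: 2.0
tcp_pos: [0.4729, 0.1709, 0.0223]
wrist_force: [0.6, -4.2, -0.3]
grip_force: 2.0
[0.47495626 0.19882767 0.27      ]
```

```bash
python3 -m inch '{"hand":[0.3,0.3],"offset":[[0,0.1,0],[0,0,0]],"twist":[[0,0,0],[0,0,0]]}' | grep -E "tcp|force"
python3 -m inch '{"hand":[0.3,0.3],"offset":[[0,0.1,0],[0,0,0]],"twist":[[0,0,0],[0,0,0]]}' | grep -E "tcp|force"
```

```text
tcp_pos: [0.4729, 0.1719, 0.0223]
wrist_force: [0.0, -4.4, 1.4]
grip_force: 2.0
tcp_pos: [0.473, 0.1726, 0.0222]
wrist_force: [0.6, -5.1, 0.6]
grip_force: 2.6
```

```bash
python3 -m inch '{"hand":[0.3,0.3],"offset":[[0,0.1,0],[0,0,0]],"twist":[[0,0,0],[0,0,0]]}' | grep -E "tcp|force"
```

```text
tcp_pos: [0.473, 0.173, 0.0221]
wrist_force: [-1.3, -9.0, 3.6]
grip_force: 4.2
```

Rail contact: the force has doubled and the TCP has stalled. I'll back straight out.

```bash
python3 -m inch '{"hand":[0.3,0.3,0.3,0.3,0.3,0.3,0.3,0.3,0.3,0.3],"offset":[[0,-0.2,0],[0,-0.2,0],[0,-0.3,0],[-0.03,-0.5,0],[-0.05,-1,0],[-0.1,-1.5,0],[-0.1,-2,0],[-0.1,-2,0],[-0.1,-2,0],[0,0,0]],"twist":[[0,0,0],[0,0,0],[0,0,0],[0,0,0],[0,0,0],[0,0,0],[0,0,0],[0,0,0],[0,0,0],[0,0,0]]}'
python3 - <<'E'
from station import cams
import cv2,numpy as np
a=cams.grab_frame("top")[180:300,170:320,::-1]; b=cams.grab_frame("side")[250:380,220:390,::-1]
cv2.imwrite("pics/c7.png",cv2.convertScaleAbs(np.vstack([cv2.resize(a,(450,360),interpolation=2)[:300],cv2.resize(b,(450,344),interpolation=2)[:290]]),alpha=1.3))
E
```

```text
time_s: 20.7
tcp_pos: [0.4689, 0.0723, 0.0214]
tool_rot: [-179.6, -39.8, 86.3]
wrist_force: [0.5, -0.2, 0.4]
finger_gap: 0.297
grip_force: 0.0
```

View pics/c7.png

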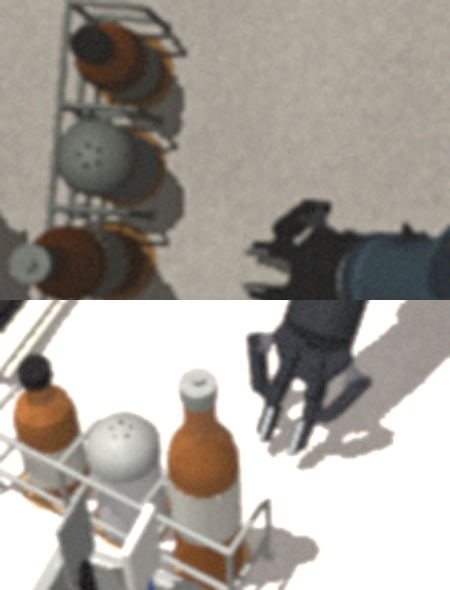

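The bottle stands upright against the back rail, with its pourer at crop (31,265). The neighbours haven't moved, and the hand is clear and still.

```bash
python3 -c "
from h import *
print(at('top',170+31/3,180+265/3,.27))
from station import job
print(job.sign_off())"
```

```text
[0.47365417 0.20188884 0.27      ]
the job is handed in; nothing more can be done
None
```

The syrup bottle now stands upright in the empty bay against the back rail, about 1 mm from the drip mat's centre by the top camera. The neighbouring bottles look undisturbed, the arm is clear of everything, and the job is handed in at about 21 s; the sign-off gave no verdict.

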